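Hold the spray stencil over the chocolate bar

TASK

Set up the long chocolate bar for spraying: lay it flat and centred, lengthwise, on the narrow steel ledge of the stand in the spray tray, and let go of it. Then pick up the stencil by its grip block, carry it over the bottles and tray wall, and hold it level about 1 cm above the bar, its window lined up with the bar and wholly over the bar's face, without ever touching the bar with the stencil. Finish while still holding the stencil there, steady, and leave the square tablet, the bottles and the brush lying on the bench where they are.

Things in the scene. Friction and masses are not known exactly. Their poses are not given: they have to be found in the camera images.
- bar: long plain dark chocolate bar, 80 x 40 x 16 mm, about 65 g (varies), lying flat on the bench left of the tray; origin at the centre of its underside; x along its 80 mm length, y along its 40 mm width, z up. Its two ends are alike
- tablet: square chocolate tablet 44 x 44 x 16 mm lying left of the tray too (which of the two is nearer the robot varies), origin at the centre of its underside; a bystander, leave alone
- tray: fixed white open-topped spray tray, 200 x 200 mm outside, walls 80 mm high and 4 mm thick, floor 4 mm thick; origin at the centre of its underside on the bench, x and y along its sides
- stand: fixed steel stand on the tray's floor: round foot 80 mm across, 18 mm post, and a narrow flat ledge 60 mm long (its x), 24 mm wide (its y), 10 mm thick, on top; origin under the foot, 4 mm above the bench, z up. It is not always in the middle of the tray nor square to it
- stand_top (a point): centre of the flat top of the stand's ledge, 96 mm above the stand's origin, about 100 mm above the bench; x along the ledge's 60 mm length, y across its 24 mm width, z up
- stencil: dark steel stencil plate, flat on the bench right of the tray, 120 x 60 x 4 mm, about 90 g (varies), with a window 60 (x) by 26 mm (y) crossed by three thin bars, and an upright black grip block near one end. Origin: centre of the window, on the plate's underside; x along the plate (it spans x = -80 to +40 mm), z up. Either way round over the bar will do
- stencil_grip (a point): point inside the stencil's upright black grip block, 36 mm above the plate's underside, at x = -62 mm, y = 0 of the stencil; axes as the stencil's. The block is centred there: 16 mm thick along x, 34 mm wide along y, its top 54 mm above the plate's underside. Close the fingers along the stencil's x
- bottle_a: white dropper bottle of cocoa butter, upright, 36 mm diameter, 130 mm tall, origin under its centre; a bystander, leave alone; left of the tray, the nearer of two
- bottle_b: white dropper bottle of cocoa butter, upright, 36 mm diameter, 130 mm tall, origin under its centre; a bystander, leave alone; left of the tray, the farther of two
- bottle_c: white dropper bottle of cocoa butter, upright, 36 mm diameter, 130 mm tall, origin under its centre; a bystander, leave alone; right of the tray
- brush: paint brush 180 mm long lying on the bench at the far left; a bystander, leave alone
Not all that is in view belongs to the job. What is shaped like the stand but green or red is not meant. Leave any purple look-alike of the stencil alone.

How it is judged:
By the outcome, as a careful person would: the job done as asked, in the order asked, and still so for the second after the job is handed in, while the arm keeps its last pose, push and grip.
It also fails if it takes over 61 s, if anything falls off the work surface, if the arm or the gripper's body presses on something with over 40 N, if the wrist force passes 120 N, or if a joint passes its speed limit or range.

ROBOT

A 6-joint arm with a two-finger parallel gripper is mounted at the origin on the work surface. World frame = base frame: x ahead of the robot, y to its left, z up, the work surface at z = 0. Lengths are in m, angles in rad, forces in N, time in s.
With the tool pointing down it reaches from about 0.3 to 0.775 m from the base axis. Payload 14.6 kg.
Tool frame: the origin (TCP) lies at the very end of the fingers, on their centre line; the grasp point (between the pads) lies 19 mm behind it; z points along the fingers, y is the line along which they close (so a half turn about z gives the same grasp; the last joint's range is limited). The gripper opens to 94 mm and grips with 3 to 60 N. Pads are 16 mm wide; open, the fingers measure 119 mm over their backs; the gripper's body (75 mm by 177 mm) begins 78 mm behind the grasp point.
Start: joints at [-1.37, 0.3, 1.521, -0, 1.321, -0.067], TCP at [0.146, -0.53, 0.205] pointing down, gripper open.
Joint ranges: [-3.03, 3.03], [-0.79, 2.21], [0.23, 2.52], [-1.04, 4.18], [0, 3.07], [-2.55, 2.55]. Speed limits (rad/s): [2.22, 2.22, 2.57, 3.14, 3.14, 3.14].

INTERFACE

Orientations are given as [roll, pitch, yaw] about the fixed x, y, z axes, in that order (R = Rz(yaw) Ry(pitch) Rx(roll)).
In Python, from station import ctrl gives the robot as it stands.
- The arm moves only by the shell command python3 -m pendant 'ROWS' [OPENING] [FORCE]. ROWS is JSON, a list of rows, each a list of 2 entries, a list of its own where there are three numbers: the shift along the world's x, y, z in cm, then the turn about the world's z in rad. A call has 1 to 20 rows; each row shifts and turns the commanded pose from where the row before left it; what a row does not reach is not made up. A row lasts 1/12 s, in which the tool goes at most 41.7 mm and 7.16 degrees, less where a joint would pass 70% of its speed; a pose out of reach is approached as far as the arm can. A call is refused whole if a number of a shift passes 4.17 or a number of a turn 0.125, either way. A call with a gripper value outside its range is refused whole. OPENING is the opening, from 0 (shut) to 1 (fully open), set as the call begins (- or left out, the last holds). The fingers move at their own pace and stop on an object; FORCE is the grip in N (left out, the last holds). Time passes only in rows, so rows that do not move let the fingers close. It gives the time, the measured TCP pose, the force, the opening and the grip force at its end, in the units of the state.
- ctrl.get_obs(): the state, without advancing time (a new reading comes with each control period).
- ctrl.camera(name): name is "scene" or "top" or "wrist"; returns a dict with "color" (400x640x3 uint8, red, green, blue), "intrinsics" (3x3 intrinsics, pixels), "camera_from_world" (4x4, takes a point from world to camera coordinates). Camera axes: x right, y down, z forward; pixel columns grow to the right and rows downward; lengths in m; the calibration is good to about 2 mm. A picture is of the moment at which its call begins. There is no depth.
- ctrl.hand_in(): hands the job in; it is judged then, once.
The state is a dict: "time_s": time; "qpos": joint angles; "joint_vel": joint speeds; "tau": joint torques, N m; "ee_pos": TCP position; "eef_rot": TCP orientation; "force": force on the tool from outside, world axes, zero at the start; "moment": the same for the moment, N m; "grip_width": finger opening in m; "grip_force": force on a finger pad.
Only numpy, scipy, OpenCV 4.12 (cv2) and the standard library are available. Lean on these libraries where they do the work, as an engineer would, in place of code of your own. Each camera call takes 0.05 s, during which the arm holds its last target. There are 200 camera calls.

## Working session

There is one attempt and no reset: what is moved stays moved. The work goes in short steps, Python scripts to look and compute and a shell command to move; the robot and the scene stay as the last step left them, time stands still between calls to the robot, and variables do not carry over. Pictures are saved under pics/ and viewed, at most 13 in all, crops included, and the job is handed in when it is done.

```bash
ls; mkdir -p pics; cat > h.py <<'E'
import numpy as np, cv2
from station import ctrl
def cam(n,save=None):
    c=ctrl.camera(n); 
    if save: cv2.imwrite('pics/'+save,cv2.cvtColor(c['color'],cv2.COLOR_RGB2BGR))
    return c
def ray(c,px,z):
    px=np.atleast_2d(np.array(px,float)); T=np.array(c['camera_from_world']); R,t=T[:3,:3],T[:3,3]
    o=-R.T@t
    d=np.c_[px,np.ones(len(px))]@np.linalg.inv(np.array(c['intrinsics'])).T@R
    return o+d*((z-o[2])/d[:,2])[:,None]
def proj(c,P):
    P=np.atleast_2d(np.array(P,float)); T=np.array(c['camera_from_world'])
    q=(P@T[:3,:3].T+T[:3,3])@np.array(c['intrinsics']).T
    return q[:,:2]/q[:,2:]
E
python3 - <<'E'
from h import *
for n in ('top','scene'):
    c=cam(n,n+'0.png'); T=np.array(c['camera_from_world']); print(n,(-T[:3,:3].T@T[:3,3]).round(3))
E
```

```text
pics
top [ 0.363 -0.048  1.121]
scene [0.928 0.418 0.83 ]
```

View pics/top0.png

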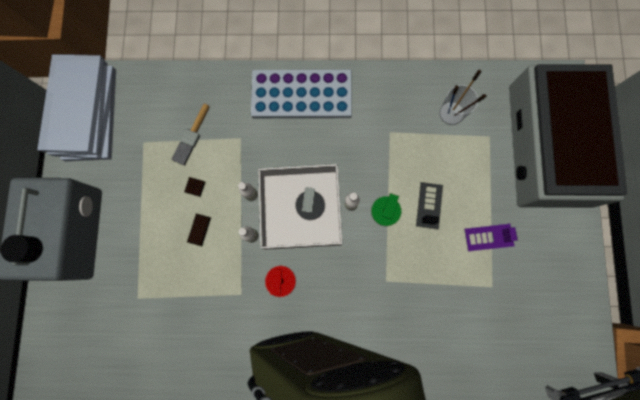

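View pics/scene0.png

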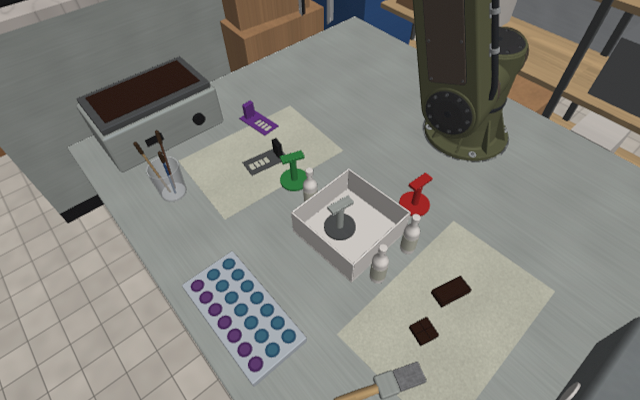

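The top view shows the long bar at (199,230), with the square tablet at (194,186). The grey stand is in the tray at (309,202). Its green (386,209) and red (280,281) look-alikes are not meant. The dark steel stencil is at (430,205) with its grip at about (430,220). The purple one at (490,237) is the decoy. I'll measure these and confirm in one enlarged crop.

```bash
python3 - <<'E'
from h import *
c=cam('top'); s=cam('scene'); im=c['color'].astype(int)
def seg(mask,box,z,name,c=c):
    m=np.zeros(mask.shape,np.uint8); x0,y0,x1,y1=box; m[y0:y1,x0:x1]=mask[y0:y1,x0:x1]
    k=max(cv2.findContours(m,cv2.RETR_EXTERNAL,cv2.CHAIN_APPROX_NONE)[0],key=cv2.contourArea)
    w=ray(c,k[:,0,:],z); r=cv2.minAreaRect((w[:,:2]*1000).astype(np.float32))
    b=cv2.boxPoints(r); e=b[1]-b[0]; f=b[2]-b[1]; L=e if np.hypot(*e)>np.hypot(*f) else f
    print(name,np.round(r[0],1),np.round(r[1],1),'long-axis yaw',round(float(np.arctan2(L[1],L[0])%np.pi),3))
g=im.sum(2)
seg(g<200,(180,205,220,250),.016,'bar')
seg(g<200,(180,170,210,200),.016,'tablet')
seg(g<330,(405,175,450,232),.004,'stencil')
white=(g>330)
h=cv2.cvtColor(c['color'],cv2.COLOR_RGB2HSV)
print(im[200,309],im[215,309],im[230,280],im[188,308],im[210,305],im[195,432])
for n,v in dict(bottle_a=(247,235),bottle_b=(247,191),bottle_c=(352,201)).items(): print(n,ray(c,v,.13)[0,:2].round(3))
print('tray corners',ray(c,[(258,168),(339,165),(343,244),(262,249)],.08)[:,:2].round(3).tolist())
print('ledge',ray(c,[(309,200)],.1).round(3))
A=cv2.resize(c['color'][150:260,240:350],(600,600),interpolation=cv2.INTER_CUBIC)[:,:,::-1]
P=proj(s,[0.4,-.3,0])[0]; print(P)
B=c['color'][165:265,400:530]; B=cv2.resize(B,None,fx=2,fy=2)
C=c['color'][165:265,170:230]; C=cv2.resize(C,None,fx=2,fy=2)
can=np.zeros((600,800,3),np.uint8); can[:480,:480]=cv2.resize(A,(480,480)); can[:200,480:740]=B[:,:,::-1]; can[200:400,480:600]=C[:,:,::-1]
D=cv2.resize(s['color'][130:180,235:305],(280,200))[:,:,::-1]; can[400:600,480:760]=D
cv2.imwrite('pics/crop1.png',can)
E
```

```text
bar [462.5 300.5] [40.4 76.3] long-axis yaw 2.895
tablet [576.7 318.8] [45.1 41.1] long-axis yaw 1.302
stencil [ 533.1 -303.7] [ 60.5 120.6] long-axis yaw 3.007
[130 137 129] [52 56 56] [197 194 186] [132 137 131] [118 126 117] [161 163 142]
bottle_a [0.44 0.15]
bottle_b [0.544 0.154]
bottle_c [ 0.522 -0.095]
tray corners [[0.613, 0.139], [0.622, -0.065], [0.424, -0.075], [0.41, 0.122]]
ledge [[0.529 0.008 0.1  ]]
[301.44481764 140.58417882]
```

View pics/crop1.png

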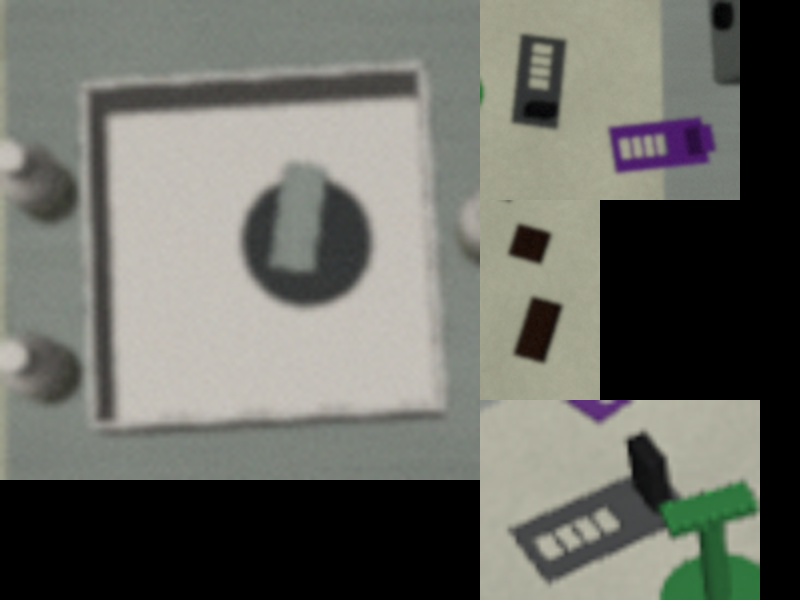

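The crop confirms the targets. The grey ledge lies within the dark foot, the stencil is dark steel with a black grip at its robot-side end, and the long bar is the nearer of the two chocolates. On the way to the bar I'll pass over the stencil and the stand with the wrist camera.

```bash
python3 - <<'E'
from h import *
o=ctrl.get_obs(); print({k:np.round(o[k],3).tolist() for k in('time_s','ee_pos','eef_rot','force','grip_width','grip_force')})
c=cam('top')
q=np.array([(285,160),(327,168),(315,272),(270,268)])*110/480+[240,150]
w=ray(c,q,.1)[:,:2]; a=(w[0]+w[1]-w[2]-w[3])/2; print('ledge',w.mean(0),np.hypot(*a),np.arctan2(a[1],a[0]))
w=cam('wrist'); T=np.array(w['camera_from_world']); print((-T[:3,:3].T@T[:3,3]).round(3)); print(T[:3,:3].round(2).tolist(),np.array(w['intrinsics']).round().tolist())
E
python3 -m pendant '[[[4,3,1],-0.1],[[4,3,1],-0.1],[[4,3,1],-0.1],[[4,3,1],-0.1],[[4,3,1],-0.1],[[4,3,1],0],[[3,3,0],0],[[2,2,0],0],[[1,1,0],0],[[0,0,0],0]]'
```

```text
{'time_s': 0.2, 'ee_pos': [0.146, -0.53, 0.205], 'eef_rot': [-3.141, -0.0, 0.268], 'force': [0.537, -0.562, -0.84], 'grip_width': 0.094, 'grip_force': 0.0}
ledge [0.52945872 0.00916626] 0.06026471363254397 -0.10861192607203454
[ 0.222 -0.51   0.384]
[[0.27, -0.96, -0.0], [-0.93, -0.26, 0.27], [-0.26, -0.07, -0.96]] [[286.0, 0.0, 318.0], [0.0, 286.0, 200.0], [0.0, 0.0, 1.0]]
time_s: 1.13
ee_pos: [0.4028, -0.3218, 0.2545]
eef_rot: [-3.141, -0.0, -0.229]
force: [0.3, 0.5, -0.6]
grip_width: 0.0937
grip_force: 0.0
```

```bash
python3 - <<'E'
from h import *
c=cam('wrist','w1.png'); print(proj(c,[[.4915,-.298,.054],[.533,-.304,.004]]).round())
E
```

```text
[[284. 117.]
 [284.  87.]]
```

```bash
python3 -m pendant '[[[0,4,0],0],[[0,4,0],0],[[0,4,0],0],[[0,4,0],0],[[0,4,0],0],[[0,4,0],0],[[0,4,0],0],[[0,3,0],0],[[0,1,0],0],[[0,0,0],0]]'; python3 - <<'E'
from h import *
c=cam('wrist','w2.png'); print(proj(c,[[.529,.009,.1]]).round())
a=cv2.imread('pics/w1.png');b=cv2.imread('pics/w2.png')
cv2.imwrite('pics/w12.png',cv2.resize(np.vstack([a,b]),(480,600)))
E
```

```text
time_s: 2.02
ee_pos: [0.401, -0.0031, 0.2546]
eef_rot: [-3.142, -0.0, -0.23]
force: [-0.3, -0.1, 0.2]
grip_width: 0.0939
grip_force: 0.0
[[280.  78.]]
```

View pics/w12.png

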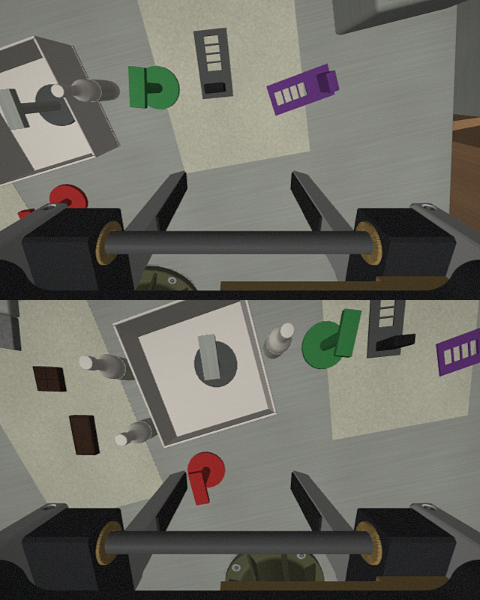

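The wrist views show the stencil at full-res pixel (284,85) with its grip nearer the robot, and the grey ledge at (279,76). Both agree with the top-view projections. Next I'll measure the ledge and bar here.

```bash
cat >> h.py <<'E'
def rect(c,mask,box,z,name):
    m=np.zeros(mask.shape,np.uint8); x0,y0,x1,y1=box; m[y0:y1,x0:x1]=mask[y0:y1,x0:x1]
    m=cv2.morphologyEx(m,cv2.MORPH_OPEN,np.ones((5,5)))
    k=max(cv2.findContours(m,cv2.RETR_EXTERNAL,cv2.CHAIN_APPROX_NONE)[0],key=cv2.contourArea)
    k=cv2.convexHull(k)
    w=ray(c,k[:,0,:],z); r=cv2.minAreaRect((w[:,:2]*1000).astype(np.float32))
    b=cv2.boxPoints(r); e=b[1]-b[0]; f=b[2]-b[1]; L=e if np.hypot(*e)>np.hypot(*f) else f
    y=np.arctan2(L[1],L[0]); y=(y+np.pi/2)%np.pi-np.pi/2
    print(name,'centre',np.round(r[0],1),'size',np.round(r[1],1),'yaw',round(float(y),3),'px',np.mean(k[:,0],axis=0).round())
E
python3 - <<'E'
from h import *
c=cam('wrist'); g=c['color'].astype(int).mean(2)
print(g[76,262:300:2].round(),g[40:105:4,279].round())
rect(c,(g>100)&(g<170),(255,35,310,110),.1,'ledge')
rect(c,g<70,(85,145,140,212),.016,'bar(incl. sides)')
E
python3 -m pendant '[[[0.5,4,0],0],[[0.5,4,0],0],[[0,4,0],0],[[0,4,0],0],[[0,4,0],0],[[0,4,0],0],[[0,3,0],0],[[0,1,0],0],[[0,0,0],0]]'
python3 - <<'E'
from h import *
c=cam('wrist','w3.png'); g=c['color'].astype(int).mean(2)
p=proj(c,[[.4625,.3005,.016]])[0].round().astype(int); print(p); x,y=p
print(g[y,x-60:x+60:6].round(),g[max(0,y-70):y+60:6,x].round())
E
```

```text
[ 74.  66. 113. 134. 137. 135. 137. 140. 138. 138. 133. 135. 139. 115.
  67.  68.  70.  72.  70.] [179. 178. 135. 136. 132. 138. 134. 140. 138. 140. 138. 133. 138. 141.
 142. 139. 136.]
ledge centre [530.9  10.1] size [23.6 59.7] yaw -0.108 px [277.  79.]
bar(incl. sides) centre [462.1 296.6] size [48.1 79.7] yaw -0.246 px [111. 179.]
time_s: 2.87
ee_pos: [0.4118, 0.2763, 0.2538]
eef_rot: [3.141, 0.001, -0.232]
force: [-0.2, -0.4, 0.7]
grip_width: 0.0939
grip_force: 0.0
[293 144]
[154. 161. 154. 158. 153. 151. 156. 152.  32.  39.  44.  26.  20. 158.
 157. 160. 161. 165. 157. 156.] [154. 156. 158. 157. 159. 158. 153.  69.  27.  36.  36.  33.  31.  35.
  34.  29.  19. 163. 156. 148. 155. 159.]
```

View pics/w3.png

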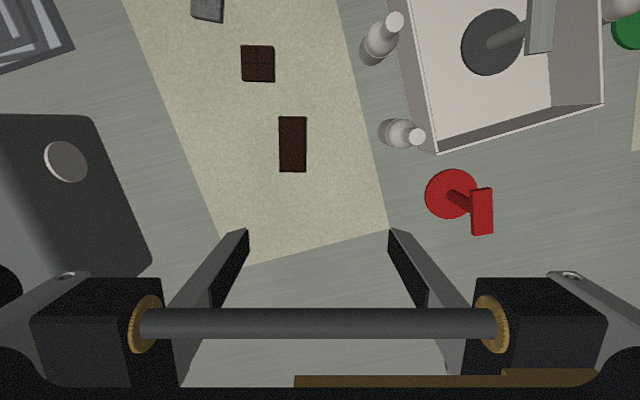

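The bar is at (293,144) and the tablet at (258,63). The bar lies between the fingers' lines and is seen from slightly behind, so its near side face adds a little to the mask.

```bash
python3 - <<'E'
from h import *
c=cam('wrist'); g=c['color'].astype(int).mean(2)
rect(c,g<90,(265,100,325,190),.016,'bar@16')
rect(c,g<90,(265,100,325,190),.008,'bar@8')
rect(c,g<90,(265,100,325,190),.0,'bar@0')
print(ctrl.get_obs()['ee_pos'])
E
```

```text
bar@16 centre [462.6 302. ] size [39.4 79.5] yaw -0.244 px [290. 149.]
bar@8 centre [462.1 302.9] size [40.2 81. ] yaw -0.244 px [290. 149.]
bar@0 centre [461.6 303.7] size [40.9 82.6] yaw -0.244 px [290. 149.]
[0.41181803 0.27453564 0.25417787]
```

```bash
python3 -m pendant '[[[2.5,1.5,-2],-0.012],[[2.0,1,-3.5],0],[[0.6,0.2,-4],0],[[0,0,-4],0],[[0,0,-4],0],[[0,0,-2.5],0],[[0,0,-1],0],[[0,0,0],0],[[0,0,0],0]]' 0.75
```

```text
time_s: 3.72
ee_pos: [0.4632, 0.3024, 0.0459]
eef_rot: [-3.141, -0.001, -0.246]
force: [-0.3, 0.3, -0.2]
grip_width: 0.0703
grip_force: 0.0
```

```bash
python3 -m pendant '[[[0,0,-2],0],[[0,0,-1.4],0],[[0,0,-0.5],0],[[0,0,-0.2],0],[[0,0,0],0],[[0,0,0],0]]'; python3 -m pendant '[[[0,0,0],0],[[0,0,0],0],[[0,0,0],0],[[0,0,0],0],[[0,0,0],0],[[0,0,0],0],[[0,0,0],0],[[0,0,0],0]]' 0.3 15
```

```text
time_s: 4.22
ee_pos: [0.4628, 0.3034, 0.0049]
eef_rot: [-3.14, -0.001, -0.244]
force: [-0.1, -0.1, 0.4]
grip_width: 0.0702
grip_force: 0.0
time_s: 4.88
ee_pos: [0.4621, 0.3032, 0.0036]
eef_rot: [-3.142, -0.0, -0.244]
force: [-0.8, 0.5, 2.1]
grip_width: 0.04
grip_force: 15.0
```

```bash
python3 -m pendant '[[[0,0,1],0],[[0,0,3],0],[[0,0,4],0],[[0,0,4],0],[[0,0,4],0],[[0,0,3],0],[[0.5,-2.5,1],0],[[1,-3.5,0],0.05],[[1,-3.8,0],0.05],[[1,-3.8,0],0.036],[[1,-3.8,0],0],[[1,-3.8,0],0],[[1,-3.8,0],0],[[0.3,-3,0],0],[[0,-1.3,0],0],[[0,0,0],0],[[0,0,0],0],[[0,0,0],0]]'; python3 - <<'E'
from h import *
c=cam('wrist','w4.png'); o=ctrl.get_obs();print(o['ee_pos'],o['eef_rot'],o['grip_width'])
E
```

```text
time_s: 6.38
ee_pos: [0.5299, 0.0113, 0.2037]
eef_rot: [-3.141, -0.0, -0.107]
force: [-1.3, 0.0, -0.3]
grip_width: 0.0399
grip_force: 15.0
[0.52997277 0.01146816 0.20367942] [-3.14139510e+00 -1.30430641e-04 -1.06784624e-01] 0.03956768413225631
```

View pics/w4.png

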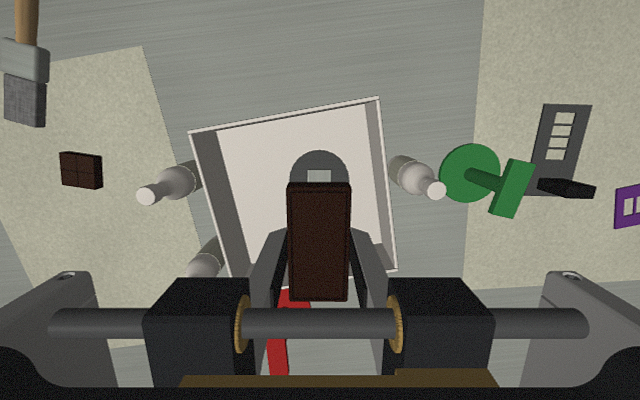

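The bar is held square between the fingers at (319,240), and the ledge's far end shows past it at (319,176). I'll compare the bar's centre with the ledge line in this frame.

```bash
python3 - <<'E'
from h import *
c=cam('wrist'); im=c['color'].astype(int); g=im.mean(2)
br=(im[:,:,0]>im[:,:,2]+8)&(g<75)
rect(c,br,(270,170,370,310),.2157,'bar')
m=(g>135)&(g<185); m[:, :300]=0
mm=((g>125)&(g<185)).astype(np.uint8)
print(g[176,296:346:2].round()); print(g[160:190:2,319].round())
print('expected far end corners px',proj(c,[[.5302+30e-3*np.cos(-.108)+s*12e-3*np.sin(.108),.0096+30e-3*np.sin(-.108)+s*12e-3*np.cos(.108),.1] for s in(-1,1)]).round(1).tolist())
E
```

```text
bar centre [530.8  11.1] size [39.3 76.8] yaw -0.118 px [317. 242.]
[ 72.  74.  77.  76.  75.  68. 166. 141. 142. 143. 147. 148. 144. 147.
 146. 145. 146. 134.  69.  72.  71.  74.  78.  71.  73.]
[ 72.  76.  75.  74.  67. 142. 147. 146. 149. 148. 155.  47.  18.   7.
  22.]
expected far end corners px [[331.6, 169.8], [307.5, 169.7]]
```

```bash
python3 -m pendant '[[[0,-0.15,-2],0],[[0,0,-3],0],[[0,0,-2.5],0],[[0,0,-1],0],[[0,0,-0.5],0],[[0,0,-0.2],0],[[0,0,0],0],[[0,0,0],0]]'; python3 -m pendant '[[[0,0,-0.2],0],[[0,0,-0.1],0],[[0,0,0],0],[[0,0,0],0],[[0,0,0],0]]'
```

```text
time_s: 7.15
ee_pos: [0.5307, 0.0088, 0.1127]
eef_rot: [-3.141, -0.002, -0.108]
force: [0.4, 0.1, -0.2]
grip_width: 0.0395
grip_force: 15.0
time_s: 7.57
ee_pos: [0.5302, 0.0086, 0.1086]
eef_rot: [-3.142, -0.0, -0.108]
force: [-0.1, 0.8, -1.0]
grip_width: 0.0398
grip_force: 15.0
```

```bash
python3 -m pendant '[[[0,0.05,-0.2],0],[[0,0,-0.1],0],[[0,0,0],0],[[0,0,0],0],[[0,0,0],0]]'; python3 -m pendant '[[[0,0,-0.1],0],[[0,0,0],0],[[0,0,0],0],[[0,0,0],0]]'
```

```text
time_s: 7.98
ee_pos: [0.5301, 0.0092, 0.1055]
eef_rot: [-3.142, 0.0, -0.108]
force: [-0.3, 0.0, -0.1]
grip_width: 0.0397
grip_force: 15.0
time_s: 8.32
ee_pos: [0.5301, 0.0092, 0.1045]
eef_rot: [-3.142, -0.0, -0.108]
force: [-0.1, 0.5, -1.8]
grip_width: 0.04
grip_force: 15.0
```

```bash
python3 -m pendant '[[[0,0,-0.1],0],[[0,0,0],0],[[0,0,0],0],[[0,0,0],0]]';python3 - <<'E'
from h import *
o=ctrl.get_obs();print(o['force'],o['moment'])
E
```

```text
time_s: 8.65
ee_pos: [0.5302, 0.0092, 0.1036]
eef_rot: [-3.142, -0.0, -0.108]
force: [-0.3, 0.9, 1.2]
grip_width: 0.0397
grip_force: 15.0
[-0.34846578  0.90653672  1.17758387] [ 0.04563941 -0.02613984 -0.00909591]
```

Force in z has gone from about -1 to +1.2, so contact may be starting. One more millimetre down to check.

```bash
python3 -m pendant '[[[0,0,-0.1],0],[[0,0,0],0],[[0,0,0],0],[[0,0,0],0]]'
```

```text
time_s: 8.98
ee_pos: [0.5303, 0.0092, 0.1035]
eef_rot: [-3.142, -0.001, -0.108]
force: [-4.5, -0.4, 11.5]
grip_width: 0.0399
grip_force: 15.0
```

```bash
python3 -m pendant '[[[0,0,0.1],0],[[0,0,0],0],[[0,0,0],0]]'; python3 -m pendant '[[[0,0,0],0],[[0,0,0],0],[[0,0,0],0],[[0,0,0],0],[[0,0,0],0],[[0,0,0],0]]' 0.65; python3 -m pendant '[[[0,0,1],0],[[0,0,2],0],[[0,0,3],0],[[0,0,3],0],[[0,0,3],0],[[-2,0,3],0],[[-3,0,0],0],[[-3,0,0],0],[[-3,0,0],0],[[-2,0,0],0],[[0,0,0],0],[[0,0,0],0]]'; python3 - <<'E'
from h import *
c=cam('wrist','w5.png'); im=c['color'].astype(int); g=im.mean(2)
p=proj(c,[.5302,.0096,.116])[0].astype(int); print(p)
br=(im[:,:,0]>im[:,:,2]+5)&(g<75)
rect(c,br,(p[0]-40,p[1]-60,p[0]+40,p[1]+60),.116,'bar')
E
```

```text
time_s: 9.23
ee_pos: [0.5301, 0.0092, 0.1035]
eef_rot: [-3.142, -0.0, -0.108]
force: [-1.3, 0.2, 3.5]
grip_width: 0.0397
grip_force: 15.0
time_s: 9.73
ee_pos: [0.5301, 0.0092, 0.1034]
eef_rot: [3.142, 0.0, -0.108]
force: [0.4, -0.4, 0.3]
grip_width: 0.0611
grip_force: 0.0
time_s: 10.73
ee_pos: [0.4, 0.0092, 0.2547]
eef_rot: [-3.142, -0.002, -0.108]
force: [-0.3, -1.0, -0.3]
grip_width: 0.0617
grip_force: 0.0
[303  68]
bar centre [529.8   9. ] size [38.9 79. ] yaw -0.107 px [303.  68.]
```

View pics/w5.png

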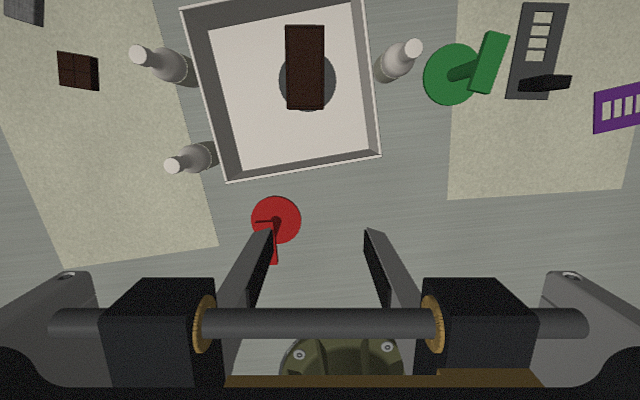

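The bar lies flat and centred on the ledge at (303,68), world (529.9, 9.1) mm, yaw -0.107. Now the stencil: I'll stop about 10 cm to its right (y ≈ -0.40) for a wrist look.

```bash
python3 -m pendant '[[[0.6,-2.4,0],0.1],[[0.6,-2.5,0],0.1],[[0.6,-2.5,0],0.1],[[0.6,-2.5,0],0.1],[[0.6,-2.5,0],0.1],[[0.6,-2.5,0],0.1],[[0.6,-2.5,0],0.1],[[0.6,-2.5,0],0.1],[[0.6,-2.5,0],0.1],[[0.6,-2.5,0],0.1],[[0.6,-2.5,0],0.1],[[0.6,-2.5,0],0.1],[[0.6,-2.5,0],0.1],[[0.6,-2.5,0],0.1],[[0.6,-2.5,0],0.1],[[0,-1,0],0.045],[[0,0,0],0],[[0,0,0],0]]' 0.6
python3 - <<'E'
from h import *
c=cam('wrist','w6.png'); print(proj(c,[[.4915,-.298,.054],[.533,-.304,.004]]).round())
E
```

```text
time_s: 12.28
ee_pos: [0.4903, -0.3751, 0.2526]
eef_rot: [-3.141, -0.001, 1.434]
force: [-0.1, 0.9, 0.4]
grip_width: 0.0568
grip_force: 0.0
[[311. 121.]
 [341. 121.]]
```

View pics/w6.png

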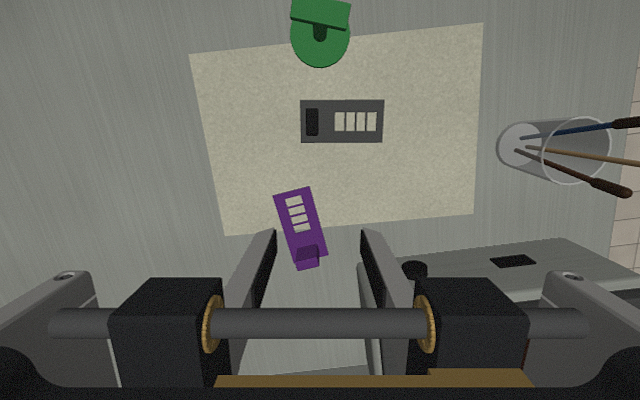

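The dark stencil's plate spans (300..384, 99..142) with its grip at (312,121). The purple one at (300,225) is left alone. I'll measure the plate, window and grip here.

```bash
python3 - <<'E'
from h import *
c=cam('wrist'); g=c['color'].astype(int).mean(2)
rect(c,g<105,(290,90,395,152),.004,'plate')
m=((g>115)).astype(np.uint8); b=np.zeros_like(m); b[108:136,330:380]=m[108:136,330:380]
b=cv2.morphologyEx(b,cv2.MORPH_CLOSE,np.ones((7,7)))
rect(c,b>0,(328,105,382,138),.004,'window')
rect(c,g<38,(298,100,325,142),.054,'grip top+side'); print(ctrl.get_obs()['ee_pos'], g[121,298:330:2].round())
E
```

```text
plate centre [ 533.7 -304.4] size [ 58.5 119.3] yaw -0.135 px [341. 119.]
window centre [ 553.4 -307.3] size [23.7 58.6] yaw -0.135 px [355. 122.]
grip top+side centre [ 492.  -299.2] size [32.  14.2] yaw 1.435 px [311. 121.]
[ 0.49038954 -0.37420722  0.25333608] [154. 112.  65.  69.  25.  28.  29.  30.  29.  27.  50.  66.  68.  70.
  68.  72.]
```

```bash
python3 -m pendant '[[[0,2.5,-1],0],[[0.1,3.5,-1.5],0],[[0.1,1.5,-3.5],0],[[0,0,-4],0],[[0,0,-4],0],[[0,0,-3],0],[[0,0,-1],0],[[0,0,0],0],[[0,0,0],0]]'
```

```text
time_s: 13.13
ee_pos: [0.4928, -0.2999, 0.075]
eef_rot: [3.14, 0.001, 1.437]
force: [-0.1, -0.1, 1.2]
grip_width: 0.0562
grip_force: 0.0
```

```bash
python3 -m pendant '[[[-0.05,0.05,-2],0],[[0,0,-2],0],[[0,0,-1.2],0],[[0,0,-0.4],0],[[0,0,0],0],[[0,0,0],0]]'; python3 -m pendant '[[[0,0,0],0],[[0,0,0],0],[[0,0,0],0],[[0,0,0],0],[[0,0,0],0],[[0,0,0],0],[[0,0,0],0],[[0,0,0],0]]' 0.05 35;  python3 -c "
from station import ctrl
o=ctrl.get_obs();print(o['ee_pos'],o['eef_rot'],o['force'],o['moment'])"
```

```text
time_s: 13.63
ee_pos: [0.4923, -0.2997, 0.0189]
eef_rot: [3.14, 0.001, 1.437]
force: [-0.6, 0.4, -0.5]
grip_width: 0.0565
grip_force: 0.0
time_s: 14.3
ee_pos: [0.4916, -0.2993, 0.0175]
eef_rot: [3.142, 0.0, 1.437]
force: [0.1, -0.0, 0.8]
grip_width: 0.0159
grip_force: 35.0
[ 0.4916344  -0.2993464   0.01752148] [3.14154046e+00 1.76521466e-05 1.43682784e+00] [ 0.12061203 -0.02387765  0.76597197] [-0.00690135 -0.05642746 -0.00327582]
```

```bash
python3 -m pendant '[[[0,0,0.5],0],[[0,0,1.5],0],[[0,0,2.5],0],[[0,0,3],0],[[0,0,3],0],[[0,0,3],0],[[0,0,3],0],[[0,0,2.5],0],[[0,0,2],0],[[0,0,1],0],[[0,0,0],0]]'; python3 -m pendant '[[[0,1,0],0],[[-0.1,2,0],0.01],[[-0.2,2.5,0],0.01],[[-0.3,2.7,0],0.008],[[-0.3,2.7,0],0],[[-0.3,2.7,0],0],[[-0.3,2.7,0],0],[[-0.3,2.7,0],0],[[-0.3,2.7,0],0],[[-0.2,2.7,0],0],[[-0.1,2.5,0],0],[[0,2,0],0],[[0,1.5,0],0],[[0,1,0],0],[[0,0.5,0],0],[[0,0,0],0],[[0,0,0],0],[[0,0,0],0]]'
python3 - <<'E'
from h import *
w=cam('wrist','w7.png');s=cam('scene','s7.png'); o=ctrl.get_obs();print(o['ee_pos'],o['eef_rot'],o['grip_width'],o['force'])
cv2.imwrite('pics/c7.png',cv2.resize(np.vstack([cv2.imread('pics/w7.png'),cv2.imread('pics/s7.png')]),(480,600)))
E
```

```text
time_s: 15.22
ee_pos: [0.4921, -0.2997, 0.2397]
eef_rot: [3.139, 0.002, 1.437]
force: [0.6, 0.8, -1.1]
grip_width: 0.016
grip_force: 35.0
time_s: 16.72
ee_pos: [0.4675, 0.019, 0.2372]
eef_rot: [-3.141, 0.0, 1.464]
force: [0.8, -0.6, -1.1]
grip_width: 0.0157
grip_force: 35.0
[0.46759873 0.01904692 0.23734373] [-3.14140061e+00  6.25256820e-05  1.46381243e+00] 0.015923551147122152 [-0.34379195 -0.3860186  -1.1704269 ]
```

View pics/c7.png

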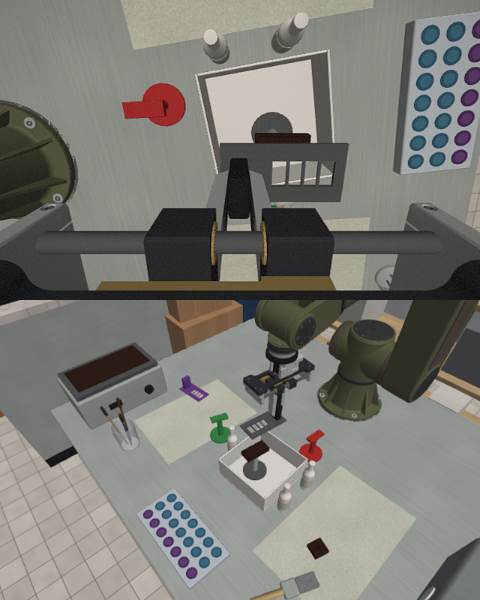

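The stencil is held level at wrist-view full-res (375,228), and the bar shows beyond it at (376,184). In the scene view the bystanders are undisturbed. I'll measure the held window in the hand to work out the final shift.

```bash
python3 - <<'E'
from h import *
w=cam('wrist'); g=w['color'].astype(int).mean(2); o=ctrl.get_obs(); print(o['ee_pos'],o['eef_rot'])
z=o['ee_pos'][2]-.018+.004
# expected corners of window and plate from nominal grasp
p=np.array(o['ee_pos']); ya=o['eef_rot'][2]-np.pi/2; R=np.array([[np.cos(ya),-np.sin(ya)],[np.sin(ya),np.cos(ya)]])
L=np.array([(-30,-13),(30,-13),(30,13),(-30,13),(40,-30),(40,30)])*1e-3+[.062,0]
E_=proj(w,np.c_[L@R.T+p[:2],np.full(6,z)]); print('nominal px',E_.round(1).tolist())
u=g.copy()
m=np.zeros(g.shape,np.uint8); m[180:275,350:475]=((g>45)&(g<92))[180:275,350:475]
m=cv2.morphologyEx(m,cv2.MORPH_OPEN,np.ones((3,3)))
k=max(cv2.findContours(m,cv2.RETR_EXTERNAL,cv2.CHAIN_APPROX_NONE)[0],key=cv2.contourArea)
print(cv2.approxPolyDP(k,4,True)[:,0].tolist())
ks,h=cv2.findContours(m,cv2.RETR_CCOMP,cv2.CHAIN_APPROX_NONE)
for i,q in enumerate(ks):
    if h[0][i][3]>=0 and cv2.contourArea(q)>60: print('hole',cv2.boundingRect(q))
a=cv2.cvtColor(w['color'],cv2.COLOR_RGB2BGR)
for e in E_: cv2.circle(a,tuple(int(v) for v in e.round()),1,(0,0,255),-1)
cv2.imwrite('pics/c8.png',cv2.resize(a[160:290,270:480],None,fx=3.5,fy=3.5))
E
```

```text
[0.46759637 0.01912258 0.23739528] [-3.14146724e+00  3.49542550e-05  1.46390234e+00]
nominal px [[361.3, 248.3], [442.7, 248.4], [447.1, 215.0], [362.8, 214.9], [453.3, 269.1], [464.5, 191.9]]
[[463, 191], [443, 191], [441, 180], [423, 180], [422, 191], [350, 191], [350, 235], [360, 268], [453, 268]]
hole (424, 214, 25, 35)
hole (404, 214, 22, 34)
hole (383, 214, 22, 35)
hole (361, 214, 23, 35)
```

View pics/c8.png

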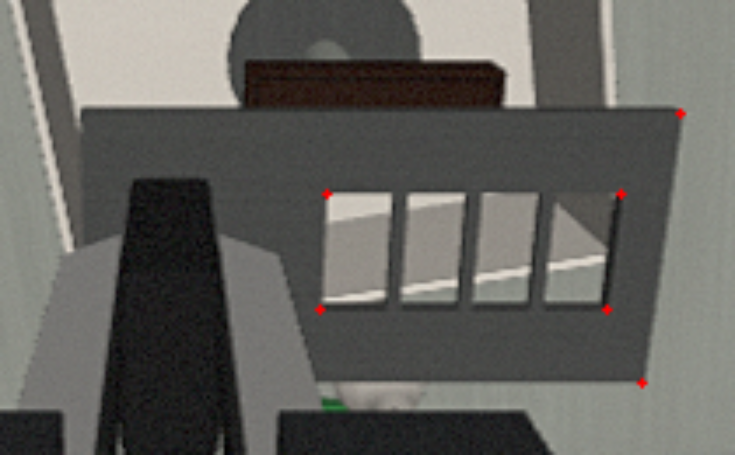

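The predicted window corners (red) fall on the real ones to about a pixel, so the stencil is level and held at its nominal pose. Now I'll descend to 10 mm above the bar top, which puts the TCP at z ≈ 0.144.

```bash
python3 -m pendant '[[[0.07,-0.34,0],0],[[0,0,-1],0],[[0,0,-2],0],[[0,0,-2.5],0],[[0,0,-2],0],[[0,0,-1],0],[[0,0,-0.4],0],[[0,0,0],0],[[0,0,0],0],[[0,0,0],0]]'; python3 -c "
from station import ctrl
o=ctrl.get_obs();print(o['ee_pos'],o['eef_rot'],o['force'])"
```

```text
time_s: 17.7
ee_pos: [0.4688, 0.0162, 0.1495]
eef_rot: [3.14, -0.0, 1.465]
force: [-0.4, 0.6, -0.0]
grip_width: 0.0162
grip_force: 35.0
[0.46884423 0.01624179 0.1494952 ] [ 3.13988778e+00 -1.12991222e-04  1.46481097e+00] [-0.38108269  0.56409939 -0.04632668]
```

```bash
python3 -m pendant '[[[-0.03,-0.05,-0.2],0],[[0,0,-0.2],0],[[0,0,-0.1],0],[[0,0,0],0],[[0,0,0],0],[[0,0,0],0],[[0,0,0],0],[[0,0,0],0],[[0,0,0],0]]'
python3 - <<'E'
from h import *
w=cam('wrist','w9.png');s=cam('scene','s9.png');t=cam('top'); o=ctrl.get_obs(); p=o['ee_pos'];print(p,o['eef_rot'],o['force'])
d=np.array([np.cos(-.107),np.sin(-.107)])
print('window centre',p[:2]+.062*d,'underside',p[2]-.018)
q=proj(s,[.53,.009,.12])[0].astype(int)
A=cv2.imread('pics/w9.png')[140:300,250:500]; B=cv2.imread('pics/s9.png')[q[1]-50:q[1]+50,q[0]-75:q[0]+75]
cv2.imwrite('pics/c9.png',np.vstack([cv2.resize(A,(480,300)),cv2.resize(B,(480,300))]))
E
```

```text
time_s: 18.45
ee_pos: [0.468, 0.0158, 0.1435]
eef_rot: [3.142, -0.0, 1.465]
force: [-0.1, 0.5, 0.1]
grip_width: 0.0155
grip_force: 35.0
[0.46798372 0.01575791 0.14346279] [-3.14151575e+00  2.86408507e-05  1.46479033e+00] [-0.34547179  0.40678845 -1.37224129]
window centre [0.52962914 0.00913656] underside 0.12546279150402148
```

View pics/c9.png

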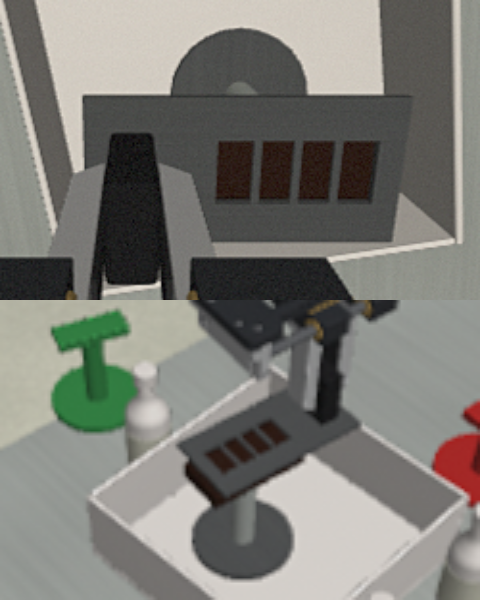

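The window shows only chocolate in all four openings. The stencil is level, there is a gap above the bar, and its centre matches the bar's to within 1 mm. Handing in.

```bash
python3 -c "
from station import ctrl
print(ctrl.hand_in())"
```

```text
the job is handed in; nothing more can be done
None
```

I handed the job in at about 18.5 s of the 61 s allowed: by my measurements the bar lies flat and centred on the ledge, and the arm is holding the stencil level about 1 cm above it, window centred to within 1 mm; the judge's verdict was not shown.

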